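# Box two cast tumblers rim to rim for drying

## Task

Unfired cups are dried in pairs, rim to rim, so that they do not warp. Take the wooden modelling tool off the single small square tumbler on the plaster batt and lay it flat on the bare bench top, then take the matching small square tumbler from the ware board, turn it over and set it gently mouth-down on the first, rim on rim with the sides lined up, like the finished pair beside it. Do not shift the lower tumbler, and leave all the other ware and things where they stand.

Things in the scene. Friction and masses are not known exactly. Their poses are not given: they have to be found in the camera images.
- cup: Loose small square tumbler on the ware board, to be turned over: dry grey-buff clay, mouth up, straight, 56 mm across flats, 70 mm tall, corners cut at 45 degrees so each flat side is 32 mm wide (it lies steadily on one), walls and floor 6 mm, 120 to 210 g. Origin: centre of its underside; z from foot to mouth (up at the start, down when turned over); x, y square to the flats.
- cup_rim (a point): Centre of the mouth of the loose tumbler, in the plane of its rim (70 mm along z from its origin); same axes.
- base: Lower tumbler, loose, mouth up on the plaster batt with the wooden tool across its mouth. Same shape, size and frame as cup: 56 mm across flats, 70 mm tall, flat sides 32 mm wide, walls 6 mm; 160 g. Origin: centre of its underside, z up, x and y square to the flats.
- base_rim (a point): Centre of the mouth of the lower tumbler, in the plane of its rim (70 mm above its underside); same axes.
- modelling_tool: Wooden modelling tool lying across the mouth of the lower tumbler: flat stick, 175 mm long along x, 30 g; middle 110 mm is a handle 16 wide (y) and 10 thick (z); the ends are 14 mm (+x) and 9 mm (-x) wide and 6 mm thick. Origin: centre of the handle's underside, within 20 mm of the middle of the mouth.
- batt: White plaster drying batt, fixed slab 240 (x) x 190 (y) x 20 mm on the bench; origin at the centre of its underside. It stands on either side of the bench; the lower tumbler and the finished pair stand on it.
- wareboard: Wooden ware board, fixed plank 350 (x) x 120 (y) x 18 mm on the bench, on the side opposite to the batt; origin at the centre of its underside. Three cups stand in a row along its x axis, in any order, about 115 mm apart.
- pair_low: Lower tumbler of the finished pair on the batt, same shape and size as the other tumblers, loose. Origin: centre of its underside, z up.
- pair_top: Upper tumbler of the finished pair, mouth down on the lower one, loose. Origin: centre of its mouth (its lower end), z up. The pair is 140 mm tall.
- tall_cup: Bystander on the ware board: larger square tumbler, 64 mm across flats and 100 mm tall, loose. Origin: centre of its underside, z up.
- round_cup: Bystander on the ware board: round beaker, 62 mm across its mouth and 72 mm tall, loose. Origin: centre of its underside, z up.
- mixing_bowl: Bystander: black mixing bowl on the bench, 124 mm across its mouth and 65 mm tall, mouth up, loose. Origin: centre of its underside, z up.
- syringe: Bystander: large plastic syringe lying on the bench along its x axis, from 116 mm behind to 77 mm ahead of its origin, flange 52 mm wide, at most 32 mm tall, loose.
- relief_tile: Bystander: white plaster relief tile lying on the bench, 90 x 90 x 16 mm, loose. Origin: centre of its underside.

How it is judged (in metres and radians):
At the end, for the whole second after the job is handed in: Turned tumbler rests mouth-down on the lower one: mouth centres within 5 mm, tilt under 5 degrees, sides aligned within 8 degrees (any of four ways). Lower tumbler upright, within 15 mm of its start. Modelling tool lies flat on the bench itself. All at rest, all else within 15 mm of its start (distance between cup_rim and base_rim below 0.005 m and angle between cup's own z axis and vertical above 3.05 rad and angle between base's own z axis and vertical below 0.06 rad and (angle between the x axis of cup and the x axis of base, either way round below 0.14 rad or angle between the x axis of cup and the y axis of base, either way round below 0.14 rad) and distance of base from where it was at the start of the episode below 0.015 m and height (world z) of modelling_tool below 0.012 m and angle between modelling_tool's own x axis and vertical between 1.5 and 1.64 rad and linear speed of each of cup, base below 0.01 m/s and linear speed of modelling_tool below 0.02 m/s); the robot touches nothing.
It fails at once if another piece of ware or a bystander was shifted by more than 15 mm (distance of any of pair_low, pair_top, tall_cup, round_cup, mixing_bowl, syringe, relief_tile from where it was at the start of the episode above 0.015 m).
It fails at once if the two tumblers were knocked or pressed together with more than 45 N (contact force between cup and base above 45 N).
It also fails if it takes over 66 s, if anything falls off the work surface, if the arm or the gripper's body presses on something with over 40 N, if the wrist force passes 120 N, or if a joint passes its speed limit or range.

## Robot

A 6-joint arm with a two-finger parallel gripper is mounted at the origin on the work surface. World frame = base frame: x ahead of the robot, y to its left, z up, the work surface at z = 0. Lengths are in mm, angles in rad, forces in N, time in s.
With the tool pointing down it reaches from about 325 to 775 mm from the base axis. Payload 9.3 kg.
Tool frame: the origin (TCP) lies between the finger pads; the fingertips stand 17 mm ahead of it and the grasp point (between the pads) lies 2 mm behind it; z points along the fingers, y is the line along which they close (so a half turn about z gives the same grasp; the last joint's range is limited). The gripper opens to 85 mm and grips with 20 to 120 N. Pads are 22 mm wide; open, the fingers measure 114 mm over their backs; the gripper's body (76 mm by 85 mm) begins 54 mm behind the grasp point. The pads swing forward as they close: fully open they stand 13 mm farther back than shut.
Start: joints at [1.116, 0.259, 0.021, 1.334, 0, 1.418], TCP at [163.483, 525.138, 248.279] pointing down, gripper open.
Joint ranges: [-3.04, 3.04], [-0.91, 1.82], [-1.04, 1.36], [-1.92, 1.95], [-1.52, 1.45], [-3.14, 3.14]. Speed limits (rad/s): [2.22, 2.22, 2.79, 3.14, 3.14, 3.14].

## Interface

Orientations are given as a rotation vector (axis times angle).
In Python, from bench import arm, optics, ticket gives the robot as it stands.
- The arm moves only by the tool carry_out, never from a script. Its argument "targets" is text: rows parted by semicolons, each of 6 numbers parted by spaces: the shift along the tool's x, y, z in m, then the turn, a rotation vector about the tool's x, y, z in rad. A call has 1 to 12 rows; each row shifts and turns the commanded pose from where the row before left it, along the tool's axes as they then stand; what a row does not reach is not made up. A row lasts 1/12 s, in which the tool goes at most 41.7 mm and 7.16 degrees, less where a joint would pass 70% of its speed; a pose out of reach is approached as far as the arm can. A call with a gripper value outside its range is refused whole. "claw" is the opening, from -1 (shut) to 1 (fully open), so that 0 is half open, set as the call begins (left out, the last holds). The fingers move at their own pace and stop on an object; "newtons" is the grip in N (left out, the last holds). Time passes only in rows, so rows that do not move let the fingers close. It gives the time, the measured TCP pose, the force, the opening and the grip force at its end, in the units of the state.
- arm.read_state(): the state, without advancing time (a new reading comes with each control period).
- optics.grab_frame(name): name is "side" or "top" or "wrist"; returns the picture (400x640x3 uint8, red, green, blue); there is no depth.
- optics.camera_params(name): a dict with "fx", "fy", "cx", "cy" (pixels), "world_to_cam" (4x4, takes a point from world to camera coordinates); the wrist camera has in their place "hand_eye" (4x4, takes a point from camera to tool coordinates, whose origin is the TCP and whose axes are the flange's). Camera axes: x right, y down, z forward; pixel columns grow to the right and rows downward; lengths in mm; the calibration is good to about 2 mm. A picture is of the moment at which its call begins: read the wrist's pose just before it. camera_params takes no time and is no camera call.
- ticket.finish_job(): hands the job in; it is judged then, once.
The state is a dict: "t": time; "joints": joint angles; "dq": joint speeds; "tau": joint torques, N m; "position": TCP position; "orientation": TCP orientation; "contact_force": force on the tool from outside, world axes, zero at the start; "ft_torque": the same for the moment, N m; "finger_gap": opening from 0.0 (shut) to 1.0 (fully open); "finger_force": force on a finger pad.
Only numpy, scipy, OpenCV 4.12 (cv2) and the standard library are available. Lean on these libraries where they do the work, as an engineer would, in place of code of your own. Each camera call takes 0.05 s, during which the arm holds its last target. There are 200 camera calls.

## Working session

There is one attempt and no reset: what is moved stays moved. The work goes in short steps, Python scripts to look and compute and a tool call to move; the robot and the scene stay as the last step left them, time stands still between calls to the robot, and variables do not carry over. Pictures are saved under pics/ and viewed, at most 10 in all, crops included, and the job is handed in when it is done.

Besides the shell and the picture viewer there is one more tool, called by a JSON object that holds its "method" and its "body". carry_out: Moves the arm, as the interface text tells. Its arguments: {"type":"object","properties":{"targets":{"type":"string"},"claw":{"type":"number"},"newtons":{"type":"number"}},"required":["targets"]}

```bash
ls; mkdir -p pics; python3 - <<'E'
from bench import arm, optics
import cv2,numpy as np
print(arm.read_state())
ims={}
for n in("side","top"):
    im=optics.grab_frame(n); cv2.imwrite(f"pics/{n}0.png",im[:,:,::-1])
    p=optics.camera_params(n); print(n,{k:np.round(v,4).tolist() for k,v in p.items()})
print(np.round(optics.camera_params("wrist")["hand_eye"],4).tolist())
E
```

```text
pics
{'t': 0.0, 'joints': array([ 1.11639995e+00,  2.59202696e-01,  2.07452706e-02,  1.33371850e+00,
       -1.50129799e-05,  1.41819819e+00]), 'dq': array([-0.0003541 ,  0.00013421, -0.00118952,  0.00022642, -0.00062492,
        0.00012234]), 'tau': array([-2.89108430e-04, -5.55648601e+01,  3.44531107e+01,  1.37645466e-02,
       -2.61095493e-04, -2.45805006e-05]), 'position': array([163.36763327, 524.89271203, 247.65396672]), 'orientation': array([-4.72206549e-01, -3.10549845e+00,  2.07481186e-03]), 'contact_force': array([-0.49790675, -0.45651349, -0.89722187]), 'ft_torque': array([-0.01223812, -0.00240852,  0.00113489]), 'finger_force': 0.0, 'finger_gap': 1.0017614919721218}
side {'fx': 433.6444, 'fy': 433.6444, 'cx': 323.8722, 'cy': 196.8884, 'world_to_cam': [[-0.9734, -0.2289, 0.0145, 537.7595], [-0.1705, 0.68, -0.7132, 156.2456], [0.1534, -0.6966, -0.7008, 1014.2897], [0.0, 0.0, 0.0, 1.0]]}
top {'fx': 387.8419, 'fy': 387.8419, 'cx': 315.9605, 'cy': 195.7766, 'world_to_cam': [[-0.0132, -0.9995, -0.0283, 6.5898], [-0.9854, 0.0178, -0.1696, 574.9217], [0.17, 0.0256, -0.9851, 1006.8602], [0.0, 0.0, 0.0, 1.0]]}
[[0.0007, -0.966, -0.2584, 64.1054], [1.0, 0.0005, 0.001, 0.3336], [-0.0009, -0.2584, 0.966, -125.704], [0.0, 0.0, 0.0, 1.0]]
```

View pics/top0.png

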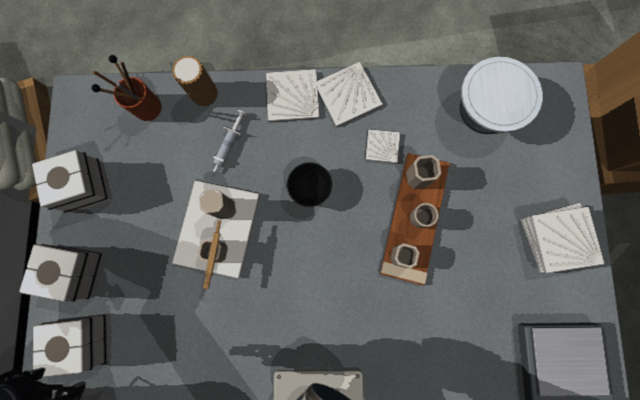

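View pics/side0.png

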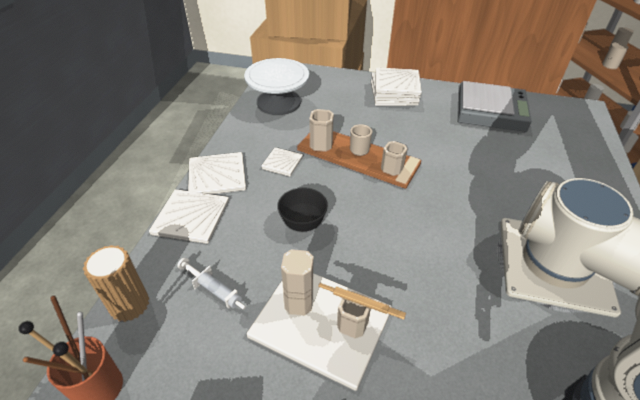

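Top view: the batt is on the left with base at about (210,250), the stick across it from (218,222) to (207,289), and the pair at (212,203). The ware board is on the right with the loose small cup at (406,256), round at (425,215) and tall at (427,168). The side view confirms this, and the small cup is the board cup nearest the robot.

```bash
cat > h.py <<'E'
import numpy as np, cv2
from scipy.spatial.transform import Rotation as Rot
from bench import arm, optics
def cam(name, st=None):
    p=optics.camera_params(name)
    K=np.array([[p["fx"],0,p["cx"]],[0,p["fy"],p["cy"]],[0,0,1]])
    if name=="wrist":
        st=st or arm.read_state()
        T=np.eye(4); T[:3,:3]=Rot.from_rotvec(st["orientation"]).as_matrix(); T[:3,3]=st["position"]
        return K, np.linalg.inv(T@np.array(p["hand_eye"]))
    return K, np.array(p["world_to_cam"])
def plane(KW,uv,z):
    K,W=KW; uv=np.atleast_2d(np.array(uv,float))
    d=np.c_[uv,np.ones(len(uv))]@np.linalg.inv(K).T@W[:3,:3]   # R^T K^-1 uv
    c=-W[:3,:3].T@W[:3,3]
    return c+d*((z-c[2])/d[:,2])[:,None]
def proj(KW,P):
    K,W=KW; q=(np.atleast_2d(P)@W[:3,:3].T+W[:3,3])@K.T
    return q[:,:2]/q[:,2:]
def local(st,d): return Rot.from_rotvec(st["orientation"]).inv().apply(d)
E
python3 - <<'E'
from h import *
k=cam("top"); s=cam("side")
P=lambda n,uv,z:print(n,plane(k,uv,z).round(0)[:, :2].tolist())
P("cup",[(406,256)],88);P("round",[(425,215)],90);P("tall",[(427,168)],118)
P("base",[(210,250)],90);P("stick",[(218,222),(207,289)],97);P("pairtop",[(211,203)],160)
P("batt",[(197,180),(258,190),(174,264),(238,279)],20);P("board",[(405,152),(447,158),(381,275),(424,284)],18)
P("bowl",[(309,185)],65);P("tile",[(383,147)],16);P("syr",[(240,112),(218,170)],15)
S=lambda n,uv,z:print(n,plane(s,uv,z).round(0)[:, :2].tolist())
S("cup",[(396,148)],88);S("base",[(353,305)],90);S("stick",[(319,285),(405,317)],97)
p=optics.camera_params("wrist");print(p["fx"],p["cx"],p["cy"])
st=arm.read_state();print(Rot.from_rotvec(st["orientation"]).as_matrix().round(3).tolist())
E
```

```text
cup [[409.0, -230.0]]
round [[513.0, -283.0]]
tall [[630.0, -289.0]]
base [[431.0, 271.0]]
stick [[502.0, 251.0], [334.0, 274.0]]
pairtop [[543.0, 252.0]]
batt [[632.0, 336.0], [599.0, 162.0], [397.0, 391.0], [355.0, 213.0]]
board [[702.0, -256.0], [682.0, -373.0], [360.0, -174.0], [335.0, -288.0]]
bowl [[602.0, 16.0]]
tile [[719.0, -195.0]]
syr [[835.0, 218.0], [661.0, 278.0]]
cup [[407.0, -230.0]]
base [[432.0, 276.0]]
stick [[504.0, 252.0], [334.0, 282.0]]
343.7753079976966 319.79880766836084 197.474166291742
[[-0.955, 0.297, -0.0], [0.297, 0.955, -0.001], [0.0, -0.001, -1.0]]
```

{"method": "carry_out", "body": {"targets": "-0.0287 -0.0178 0.004 0 0 0;-0.0287 -0.0178 0.004 0 0 0;-0.0287 -0.0178 0.004 0 0 0;-0.0287 -0.0178 0.004 0 0 0;-0.0287 -0.0178 0.004 0 0 0;-0.0287 -0.0178 0.004 0 0 0;-0.0287 -0.0178 0.004 0 0 0;-0.0287 -0.0178 0.004 0 0 0;-0.0287 -0.0178 0.004 0 0 0;-0.0287 -0.0178 0.004 0 0 0;0 0 0 0 0 -0.074;0 0 0 0 0 -0.074", "claw": 0.0, "newtons": 30}}

```text
t: 1.1
position: [385.6, 268.2, 207.7]
orientation: [-0.242, -3.131, 0.001]
contact_force: [-0.2, -0.2, -0.7]
finger_gap: 0.497
finger_force: 0.0
```

```bash
python3 - <<'E'
from h import *
st=arm.read_state(); im=optics.grab_frame("wrist"); cv2.imwrite("pics/w1.png",im[:,:,::-1])
np.save("w1.npy",np.r_[st["position"],st["orientation"]])
print(st["t"],st["joints"].round(3),st["position"].round(1),st["orientation"].round(3),st["finger_gap"])
E
```

```text
1.1 [ 0.429  0.14  -0.237  1.195 -0.     0.583] [385.6 268.2 207.7] [-2.420e-01 -3.131e+00  1.000e-03] 0.49695063979405196
```

View pics/w1.png

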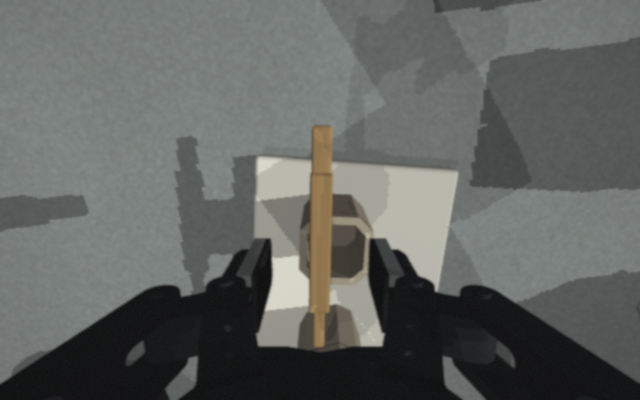

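The wrist view shows the stick running vertically, with its handle ends at about (321,172) and (320,312). Its wide end is nearest the robot at (321,126). The base mouth is around (336,248) and the finger pads are at x≈262 and 380.

```bash
python3 - <<'E'
from h import *
a=np.load("w1.npy"); st=dict(position=a[:3],orientation=a[3:]); k=cam("wrist",st)
im=cv2.imread("pics/w1.png"); hsv=cv2.cvtColor(im,cv2.COLOR_BGR2HSV)
m=cv2.inRange(hsv,(8,100,90),(25,255,255)); m[320:]=0
n,l,s,c=cv2.connectedComponentsWithStats(m); i=1+s[1:,4].argmax(); print(s[i])
for v in range(130,320,15):
    u=np.where(l[v]==i)[0]; print(v,u.min(),u.max(),plane(k,[(u.mean(),v)],100).round(1)[0,:2], end=' ')
print("\nhandle ends",plane(k,[(321,172),(320,312)],100).round(1)); print("wide end",plane(k,[(321,126)],98).round(1))
print("base",plane(k,[(336,248),(299,248),(372,248),(336,214),(336,283)],90).round(1))
R=Rot.from_rotvec(a[3:]).as_matrix();print(R.round(3).tolist())
print("tcp,tip px",proj(k,[a[:3],a[:3]+17*R[:,2],a[:3]+17*R[:,2]+25*R[:,1]]))
E
```

```text
[ 310  127   22  193 3708]
130 313 331 [338.1 277.3] 145 313 330 [347.9 275.5] 160 313 330 [358. 274.] 175 312 330 [368.2 272. ] 190 312 330 [378.8 270.4] 205 310 331 [389.5 268.4] 220 310 330 [400.5 266.3] 235 310 330 [411.8 264.6] 250 310 330 [423.4 262.8] 265 310 330 [435.2 261. ] 280 311 329 [447.4 259.1] 295 311 327 [459.7 256.4] 310 310 328 [472.5 254.4] 
handle ends [[366.2 272.4 100. ]
 [474.4 254.9 100. ]]
wide end [[335.6 277.1  98. ]]
base [[427.9 274.5  90. ]
 [423.6 246.6  90. ]
 [432.1 301.6  90. ]
 [401.  278.3  90. ]
 [457.2 270.3  90. ]]
[[-0.988, 0.154, -0.001], [0.154, 0.988, -0.001], [0.001, -0.001, -1.0]]
tcp,tip px [[319.02800204 270.6949603 ]
 [319.0766866  253.12344418]
 [374.72462426 253.14100973]]
```

{"method": "carry_out", "body": {"targets": "0.0068 0.001 0.02 0 0 0;0 0 0.03 0 0 0;0 0 0.03 0 0 0;0 0 0.02 0 0 0;0 0 0 0 0 0"}}

```text
t: 1.57
position: [375.7, 271.1, 104.8]
orientation: [-0.243, -3.127, 0.005]
contact_force: [-0.6, -0.2, -1.0]
finger_gap: 0.502
finger_force: 0.0
```

{"method": "carry_out", "body": {"targets": "0 0 0 0 0 0;0 0 0 0 0 0;0 0 0 0 0 0;0 0 0 0 0 0;0 0 0 0 0 0;0 0 0 0 0 0", "claw": -1, "newtons": 30}}

```text
t: 2.07
position: [378.7, 272.3, 109.3]
orientation: [0.241, 3.13, 0.002]
contact_force: [-1.4, 0.5, 6.0]
finger_gap: 0.176
finger_force: 33.5
```

{"method": "carry_out", "body": {"targets": "0 0 -0.01 0 0 0;0 0 -0.03 0 0 0;0 0 -0.03 0 0 0;0 0 -0.02 0 0 0;-0.0035 -0.0343 0 0 0 0;-0.0035 -0.0343 0 0 0 0;-0.0035 -0.0343 0 0 0 0;-0.0035 -0.0343 0 0 0 0;-0.0035 -0.0343 0 0 0 0;0 0 0 0 0 0;0 0 0 0 0 0"}}

```text
t: 2.98
position: [369.1, 98.2, 198.6]
orientation: [0.248, 3.131, 0.0]
contact_force: [0.2, -0.3, -0.6]
finger_gap: 0.175
finger_force: 32.8
```

```bash
python3 - <<'E'
from h import *
st=arm.read_state(); im=optics.grab_frame("side"); cv2.imwrite("pics/s2.png",im[:,:,::-1])
print(st["t"],st["joints"].round(3),st["position"].round(1),st["orientation"].round(3),st["finger_gap"],st["contact_force"])
E
```

```text
2.9833 [ 0.039 -0.007 -0.423  1.154 -0.     0.198] [369.1  98.2 198.6] [0.248 3.131 0.   ] 0.1754558686449752 [ 0.17687087 -0.32503385 -0.58070333]
```

View pics/s2.png

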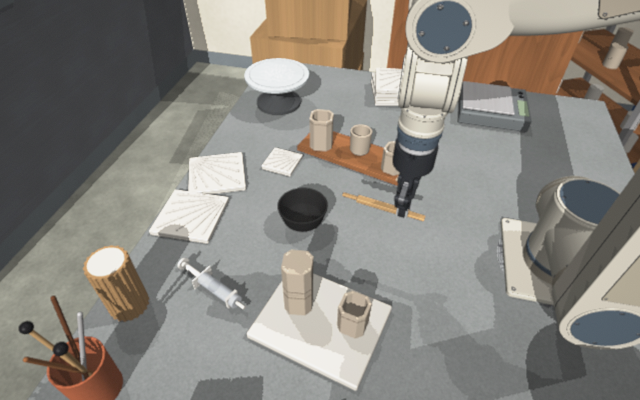

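Side view: the stick is held level at (385,207), and the base at (353,312) and the pair stand as before. Lowering the stick now.

{"method": "carry_out", "body": {"targets": "0 0 0.02 0 0 0;0 0 0.037 0 0 0;0 0 0.037 0 0 0;0 0 0.037 0 0 0;0 0 0.025 0 0 0;0 0 0.012 0 0 0;0 0 0.006 0 0 0;0 0 0 0 0 0;0 0 0 0 0 0"}}

```text
t: 3.78
position: [369.4, 100.4, 24.7]
orientation: [0.239, 3.132, 0.0]
contact_force: [0.7, 0.5, -0.6]
finger_gap: 0.175
finger_force: 32.8
```

{"method": "carry_out", "body": {"targets": "0 0 0.002 0 0 0;0 0 0.002 0 0 0;0 0 0 0 0 0;0 0 0 0 0 0"}}

```text
t: 4.12
position: [369.3, 99.8, 20.7]
orientation: [0.241, 3.131, 0.0]
contact_force: [0.2, 0.5, 0.4]
finger_gap: 0.177
finger_force: 32.8
```

{"method": "carry_out", "body": {"targets": "0 0 0 0 0 0;0 0 0 0 0 0;0 0 0 0 0 0;0 0 -0.01 0 0 0;0 0 -0.03 0 0 0;0 0 -0.036 0 0 0;0 0 -0.036 0 0 0;0 0 -0.036 0 0 0;0 0 -0.036 0 0 0;0 0 -0.026 0 0 0", "claw": -0.2}}

```text
t: 4.95
position: [369.2, 99.7, 233.4]
orientation: [0.241, 3.129, 0.001]
contact_force: [0.8, 0.2, -0.6]
finger_gap: 0.401
finger_force: 0.0
```

{"method": "carry_out", "body": {"targets": "-0.0099 -0.0373 0 0 0 0;-0.0099 -0.0373 0 0 0 0;-0.0099 -0.0373 0 0 0 0;-0.0099 -0.0373 0 0 0 0;-0.0099 -0.0373 0 0 0 0;-0.0099 -0.0373 0 0 0 0;-0.0099 -0.0373 0 0 0 0;-0.0099 -0.0373 0 0 0 0;-0.0099 -0.0373 0 0 0 0;0 0 0 0 0 0.12;0 0 0 0 0 0.12;0 0 0 0 0 0.12"}}

```text
t: 5.95
position: [405.4, -246.6, 229.8]
orientation: [-0.81, -3.034, -0.001]
contact_force: [1.5, 0.3, 0.2]
finger_gap: 0.402
finger_force: 0.0
```

{"method": "carry_out", "body": {"targets": "0 0 0 0 0 0.12;0 0 0 0 0 0.12;0 0 0 0 0 0.12;0 0 0 0 0 0.12;0 0 0 0 0 0.12;0 0 0 0 0 0.12;0 0 0 0 0 0.12;0 0 0 0 0 0.12;0 0 0 0 0 0.12;0 0 0 0 0 0.12;0 0 0 0 0 0.08;0 0 0 0 0 0", "claw": 0.7}}

```text
t: 6.95
position: [405.6, -245.6, 230.2]
orientation: [-2.458, -1.956, 0.0]
contact_force: [0.1, -0.1, 0.5]
finger_gap: 0.848
finger_force: 0.0
```

```bash
python3 - <<'E'
from h import *
st=arm.read_state(); im=optics.grab_frame("wrist"); cv2.imwrite("pics/w3.png",im[:,:,::-1])
cv2.imwrite("pics/t3.png",optics.grab_frame("top")[:,:,::-1])
np.save("w3.npy",np.r_[st["position"],st["orientation"]])
print(st["t"],st["joints"].round(3),st["position"].round(1),Rot.from_rotvec(st["orientation"]).as_matrix().round(3).tolist(),st["finger_gap"])
E
```

```text
6.95 [-0.722  0.136 -0.183  1.252 -0.     1.076] [ 405.6 -245.6  230.2] [[0.225, 0.974, -0.0], [0.974, -0.225, 0.0], [0.0, -0.0, -1.0]] 0.8484048446318211
```

View pics/w3.png

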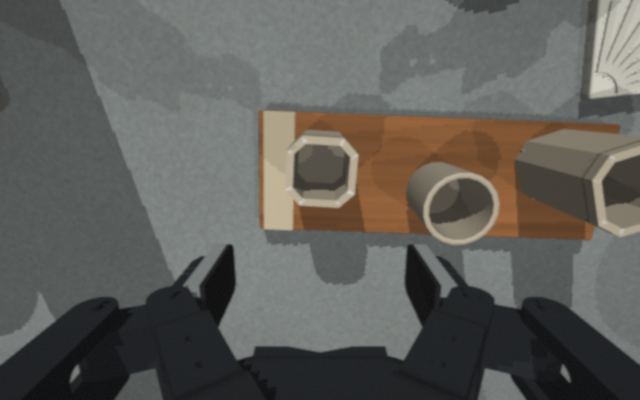

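Wrist view: the small cup's rim octagon is at about (322,169), spanning x 287–358 and y 131–208. Its sides are roughly parallel to the board, and the round cup is at (460,207). I'll refine it with a rim mask.

```bash
cat >> h.py <<'E'
def rim(path,npy,roi,z,thr,out,lo=0):
    a=np.load(npy); k=cam("wrist",dict(position=a[:3],orientation=a[3:]))
    im=cv2.imread(path); x0,y0,x1,y1=roi; c=im[y0:y1,x0:x1]
    hsv=cv2.cvtColor(c,cv2.COLOR_BGR2HSV); m=((hsv[...,2]>thr)&(hsv[...,1]>lo)).astype(np.uint8)*255
    cs,hier=cv2.findContours(m,cv2.RETR_CCOMP,cv2.CHAIN_APPROX_NONE)
    vis=cv2.resize(np.hstack([c,cv2.cvtColor(m,cv2.COLOR_GRAY2BGR)]),None,fx=3,fy=3,interpolation=cv2.INTER_NEAREST); cv2.imwrite(out,vis)
    for q,h in zip(cs,hier[0]):
        if len(q)<60: continue
        w=plane(k,q[:,0]+[x0,y0],z)[:,:2].astype(np.float32); hu=cv2.convexHull(w)
        r=cv2.minAreaRect(hu); M=cv2.moments(hu); print("hole" if h[3]>=0 else "outer",len(q),"rect",np.round(r[0],1),np.round(r[1],1),round(r[2],1),"cent",round(M["m10"]/M["m00"],1),round(M["m01"]/M["m00"],1),"px",q[:,0].min(0)+[x0,y0],q[:,0].max(0)+[x0,y0])
E
python3 - <<'E'
from h import *
for t in(120,135,150,165): print(t); rim("pics/w3.png","w3.npy",(270,115,375,225),88,t,f"pics/r{t}.png")
a=np.load("w3.npy");k=cam("wrist",dict(position=a[:3],orientation=a[3:]))
print("board dir",plane(k,[(263,110),(618,126),(263,229)],18).round(1).tolist())
im=cv2.imread("pics/w3.png");hsv=cv2.cvtColor(im,cv2.COLOR_BGR2HSV)
print(hsv[170,275:370:3].tolist());print(hsv[125:215:3,322].tolist())
E
```

```text
120
outer 533 rect [ 411.9 -231.5] [87.3 85.6] 77.1 cent 411.7 -232.1 px [270 115] [374 224]
hole 180 rect [ 411.1 -230.5] [42.  45.5] 75.9 cent 410.6 -229.9 px [292 144] [350 196]
hole 66 rect [ 419.5 -196.2] [ 9.  23.7] 77.1 cent 419.0 -196.9 px [306 119] [337 131]
135
outer 102 rect [ 440.7 -265.8] [34.1 12.8] 79.4 cent 441.9 -264.9 px [358 184] [374 224]
outer 455 rect [ 410.  -231.1] [87.3 81.8] 77.1 cent 403.5 -228.9 px [270 115] [371 224]
hole 179 rect [ 410.9 -231.2] [44.  45.3] 72.7 cent 410.8 -231.2 px [292 143] [350 199]
150
outer 375 rect [ 405.  -230.9] [88.1 68.7] 74.9 cent 400.7 -229.3 px [270 115] [358 224]
hole 182 rect [ 410.7 -231.5] [45.4 46. ] 73.4 cent 410.7 -231.5 px [291 143] [350 200]
165
outer 387 rect [ 404.7 -230.9] [88. 68.] 74.9 cent 400.4 -229.3 px [270 115] [357 224]
hole 185 rect [ 410.8 -231.6] [46.3 46.8] 73.3 cent 410.8 -231.6 px [291 142] [351 201]
board dir [[367.8, -173.7, 18.0], [697.3, -264.7, 18.0], [335.9, -289.7, 18.0]]
[[20, 53, 192], [21, 54, 181], [20, 54, 176], [20, 52, 176], [20, 45, 183], [20, 45, 183], [20, 43, 137], [24, 40, 64], [19, 42, 84], [21, 39, 85], [19, 42, 85], [21, 42, 85], [21, 42, 86], [19, 42, 84], [21, 42, 84], [20, 36, 84], [19, 42, 86], [19, 42, 86], [21, 39, 85], [23, 39, 85], [18, 39, 86], [21, 42, 85], [21, 43, 83], [19, 46, 61], [21, 44, 82], [20, 45, 175], [20, 45, 183], [16, 63, 167], [13, 147, 137], [13, 151, 137], [13, 151, 137], [13, 149, 137]]
[[13, 147, 111], [13, 147, 109], [18, 58, 127], [19, 47, 130], [19, 44, 170], [20, 45, 183], [19, 45, 177], [20, 42, 90], [21, 39, 85], [23, 39, 85], [18, 39, 86], [19, 47, 86], [19, 42, 86], [19, 42, 85], [19, 42, 86], [17, 42, 86], [21, 42, 85], [19, 42, 85], [19, 42, 85], [18, 43, 78], [18, 41, 62], [23, 49, 68], [20, 45, 131], [20, 46, 133], [20, 49, 135], [20, 44, 172], [20, 46, 183], [17, 57, 161], [13, 146, 103], [13, 149, 103]]
```

{"method": "carry_out", "body": {"targets": "0 0 0 0 0 0.064;0.031 0.0003 0.0133 0 0 0;0.031 0.0003 0.0133 0 0 0;0.031 0.0003 0.0133 0 0 0;0 0 0 0 -0.112 0;0 0 0 0 -0.112 0;0 0 0 0 -0.112 0;0 0 0 0 -0.112 0;0 0 0 0 -0.112 0;0 0 0 0 -0.112 0;0 0 0 0 -0.113 0;0 0 0 0 0 0"}}

```text
t: 8.05
position: [432.8, -155.3, 188.5]
orientation: [2.029, 1.528, -0.852]
contact_force: [-1.1, -0.1, -1.1]
finger_gap: 0.851
finger_force: 0.0
```

{"method": "carry_out", "body": {"targets": "0.0173 0 0.0173 0 0 0;0.0173 0 0.0173 0 0 0;0 0 0 0 0 0;0 0 0 0 0 0"}}

```text
t: 8.38
position: [432.4, -156.9, 141.4]
orientation: [2.038, 1.526, -0.845]
contact_force: [-0.1, 0.2, 0.4]
finger_gap: 0.85
finger_force: 0.0
```

```bash
cat >> h.py <<'E'
def goto(P):
    st=arm.read_state(); print(st["t"],"J",st["joints"].round(3),"p",st["position"].round(1),"F",st["contact_force"].round(1))
    R=Rot.from_rotvec(st["orientation"]).as_matrix(); print("R cols",R.T.round(3).tolist()); print("local shift to target",local(st,np.array(P)-st["position"]).round(1))
E
python3 - <<'E'
from h import *
goto([410.8,-231.5,63])
E
```

```text
8.3833 J [-0.108  0.321 -0.411  1.017 -0.768  1.82 ] p [ 432.4 -156.9  141.4] F [-0.1  0.2  0.4]
R cols [[0.198, 0.68, -0.706], [0.959, -0.283, -0.003], [-0.202, -0.677, -0.708]]
local shift to target [  0.3   0.6 110.3]
```

{"method": "carry_out", "body": {"targets": "0 0.0006 0.02 0 0 0;0 0 0.03 0 0 0;0 0 0.03 0 0 0;0 0 0.02 0 0 0;0 0 0.01 0 0 0;0 0 0 0 0 0;0 0 0 0 0 0"}}

```text
t: 8.97
position: [411.8, -232.0, 64.9]
orientation: [2.038, 1.521, -0.842]
contact_force: [0.7, -0.3, 0.2]
finger_gap: 0.855
finger_force: 0.0
```

{"method": "carry_out", "body": {"targets": "0 0 0 0 0 0;0 0 0 0 0 0;0 0 0 0 0 0;0 0 0 0 0 0;0 0 0 0 0 0;0 0 0 0 0 0", "claw": -1, "newtons": 35}}

```text
t: 9.47
position: [412.4, -231.3, 65.0]
orientation: [2.035, 1.522, -0.842]
contact_force: [0.6, 1.0, 8.3]
finger_gap: 0.65
finger_force: 37.5
```

{"method": "carry_out", "body": {"targets": "-0.008 0 -0.008 0 0 0;-0.02 0 -0.02 0 0 0;-0.025 0 -0.025 0 0 0;-0.025 0 -0.025 0 0 0;0.0253 -0.0068 -0.0252 0 0 0;0.0253 -0.0068 -0.0252 0 0 0;0.0253 -0.0068 -0.0252 0 0 0;0.0253 -0.0068 -0.0252 0 0 0;0.0253 -0.0068 -0.0252 0 0 0;0 0 0 0 0 0;0 0 0 0 0 0"}}

```text
t: 10.38
position: [430.1, -48.4, 173.7]
orientation: [2.033, 1.527, -0.841]
contact_force: [-0.4, -0.3, -0.7]
finger_gap: 0.653
finger_force: 37.9
```

{"method": "carry_out", "body": {"targets": "0 0 0 0 0.12 0;0 0 0 0 0.12 0;0 0 0 0 0.12 0;0 0 0 0 0.12 0;0 0 0 0 0.12 0;0 0 0 0 0.12 0;0 0 0 0 0.12 0;0 0 0 0 0.12 0;0 0 0 0 0.12 0;0 0 0 0 0.12 0;0 0 0 0 0.12 0;0 0 0 0 0.12 0"}}

```text
t: 11.38
position: [429.4, -52.0, 174.9]
orientation: [-2.129, -1.59, -0.732]
contact_force: [-0.1, 0.7, -2.0]
finger_gap: 0.65
finger_force: 37.7
```

{"method": "carry_out", "body": {"targets": "0 0 0 0 0.13 0;0 0 0 0 0 0;0 0 0 0 0 0;0 0 0 0 0 0;0 0 0 0 0 0"}}

```text
t: 11.8
position: [429.3, -50.3, 174.2]
orientation: [-2.042, -1.529, -0.837]
contact_force: [0.3, 0.2, -1.3]
finger_gap: 0.654
finger_force: 37.8
```

```bash
python3 - <<'E'
from h import *
goto([430,-50,31])
cv2.imwrite("pics/s4.png",optics.grab_frame("side")[:,:,::-1])
E
```

```text
11.8 J [-0.755  0.256 -0.424  1.307  0.676  0.953] p [429.3 -50.3 174.2] F [ 0.3  0.2 -1.3]
R cols [[0.2, 0.685, 0.701], [0.959, -0.282, 0.002], [0.199, 0.672, -0.713]]
local shift to target [-100.     0.3  102.5]
```

View pics/s4.png

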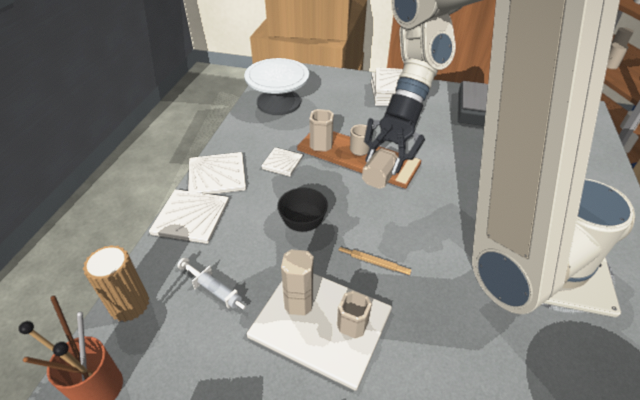

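The cup is held horizontal with its foot towards +y, nothing else has moved, and the stick lies at (375,262). Lowering it onto its side.

{"method": "carry_out", "body": {"targets": "-0.015 0 0.0154 0 0 0;-0.025 0 0.0256 0 0 0;-0.025 0 0.0256 0 0 0;-0.018 0 0.0184 0 0 0;-0.012 0 0.0123 0 0 0;-0.004 0 0.0041 0 0 0;0 0 0 0 0 0;0 0 0 0 0 0"}}

```text
t: 12.52
position: [430.0, -49.5, 32.8]
orientation: [-2.04, -1.528, -0.839]
contact_force: [0.2, 0.5, -1.3]
finger_gap: 0.651
finger_force: 37.7
```

{"method": "carry_out", "body": {"targets": "-0.001 0 0.001 0 0 0;-0.001 0 0.001 0 0 0;0 0 0 0 0 0;0 0 0 0 0 0"}}

```text
t: 12.85
position: [430.1, -50.0, 30.0]
orientation: [-2.041, -1.526, -0.841]
contact_force: [-0.2, -3.2, 6.3]
finger_gap: 0.654
finger_force: 38.4
```

{"method": "carry_out", "body": {"targets": "0 0 0 0 0 0;0 0 0 0 0 0;0 0 0 0 0 0;0 0 0 0 0 0;0 0 -0.01 0 0 0;0 0 -0.03 0 0 0;0 0 -0.035 0 0 0;0 0 -0.035 0 0 0;0 0 0 0 -0.12 0;0 0 0 0 -0.12 0;0 0 0 0 -0.12 0;0 0 0 0 -0.12 0", "claw": 0.7}}

```text
t: 13.85
position: [408.0, -125.0, 108.0]
orientation: [-2.363, -1.762, -0.352]
contact_force: [-0.6, 0.3, -1.5]
finger_gap: 0.848
finger_force: 0.0
```

{"method": "carry_out", "body": {"targets": "0 0 0 0 -0.12 0;0 0 0 0 -0.12 0;0 0 0 0 0 0"}}

```text
t: 14.1
position: [407.9, -121.9, 108.3]
orientation: [-2.488, -1.867, -0.069]
contact_force: [-0.8, -0.1, 0.6]
finger_gap: 0.849
finger_force: 0.0
```

```bash
python3 - <<'E'
from h import *
st=arm.read_state(); np.save("w5.npy",np.r_[st["position"],st["orientation"]]); cv2.imwrite("pics/w5.png",optics.grab_frame("wrist")[:,:,::-1])
cv2.imwrite("pics/t5.png",optics.grab_frame("top")[:,:,::-1])
goto([454,31,108])
E
```

```text
14.2 J [-0.53   0.147 -0.508  0.931  0.061  1.324] p [ 407.8 -122.5  107.5] F [-0.5 -1.   0.3]
R cols [[0.279, 0.958, 0.063], [0.96, -0.28, 0.0], [0.018, 0.06, -0.998]]
local shift to target [160.    1.4   9.5]
```

View pics/w5.png

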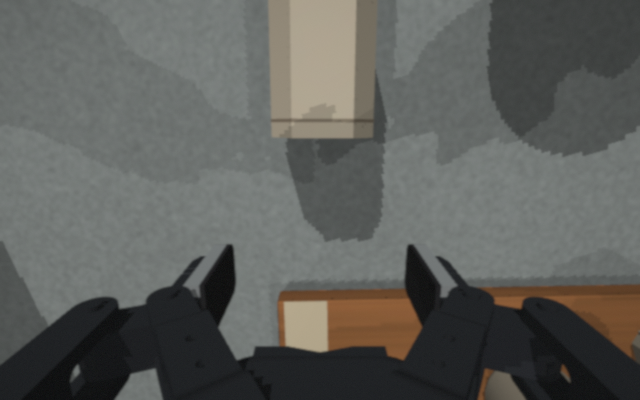

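The cup lies on its side, aligned with the gripper axis. Its mouth edge is at row 137, with the silhouette from x≈271 to 376 and the top flat from 290 to 357.

```bash
python3 - <<'E'
from h import *
a=np.load("w5.npy");k=cam("wrist",dict(position=a[:3],orientation=a[3:]))
print("mouth top edge",plane(k,[(290,137),(357,137)],56).round(1).tolist()); print("far top edge",plane(k,[(291,2),(355,2)],56).round(1).tolist())
print("sides",plane(k,[(271,130),(376,130),(269,20),(377,20)],44).round(1).tolist())
E
```

```text
mouth top edge [[409.0, -67.3, 56.0], [442.4, -77.0, 56.0]]
far top edge [[428.4, -6.2, 56.0], [458.0, -14.8, 56.0]]
sides [[399.0, -60.8, 44.0], [454.6, -77.0, 44.0], [415.1, -7.2, 44.0], [468.9, -22.8, 44.0]]
```

{"method": "carry_out", "body": {"targets": "0.0321 0.0007 0.0021 0 0 0;0.0321 0.0007 0.0021 0 0 0;0.0321 0.0007 0.0021 0 0 0;0.0321 0.0007 0.0021 0 0 0;0.0321 0.0007 0.0021 0 0 0;0 0 0 0 -0.121 0;0 0 0 0 -0.121 0;0 0 0 0 -0.121 0;0 0 0 0 -0.121 0;0 0 0 0 -0.121 0;0 0 0 0 -0.121 0;0 0 0 0 -0.121 0"}}

```text
t: 15.2
position: [457.0, 28.6, 106.1]
orientation: [2.035, 1.52, -0.851]
contact_force: [-0.1, 0.6, 0.2]
finger_gap: 0.848
finger_force: 0.0
```

{"method": "carry_out", "body": {"targets": "0 0 0 0 0 0;0 0 0 0 0 0"}}

```text
t: 15.37
position: [456.4, 29.2, 103.9]
orientation: [2.038, 1.526, -0.851]
contact_force: [-0.7, 0.1, -0.1]
finger_gap: 0.845
finger_force: 0.0
```

```bash
python3 - <<'E'
from h import *
goto([434.1,-43.3,29])
E
```

```text
15.3667 J [ 0.25   0.509 -0.233  1.307 -0.65   2.27 ] p [456.4  29.2 103.9] F [-0.7  0.1 -0.1]
R cols [[0.196, 0.679, -0.707], [0.959, -0.284, -0.007], [-0.206, -0.677, -0.707]]
local shift to target [ -0.6  -0.2 106.6]
```

{"method": "carry_out", "body": {"targets": "-0.0005 0 0.02 0 0 0;0 0 0.03 0 0 0;0 0 0.03 0 0 0;0 0 0.018 0 0 0;0 0 0.008 0 0 0;0 0 0 0 0 0;0 0 0 0 0 0"}}

```text
t: 15.95
position: [435.0, -44.1, 32.6]
orientation: [2.041, 1.52, -0.844]
contact_force: [-0.2, -0.5, 1.1]
finger_gap: 0.854
finger_force: 0.0
```

{"method": "carry_out", "body": {"targets": "0 0 0 0 0 0;0 0 0 0 0 0;0 0 0 0 0 0;0 0 0 0 0 0;0 0 0 0 0 0;0 0 0 0 0 0", "claw": -1, "newtons": 35}}

```text
t: 16.45
position: [435.8, -42.9, 32.9]
orientation: [2.034, 1.521, -0.844]
contact_force: [0.0, -2.7, 7.7]
finger_gap: 0.648
finger_force: 37.3
```

{"method": "carry_out", "body": {"targets": "-0.006 0 -0.006 0 0 0;-0.02 0 -0.02 0 0 0;-0.028 0 -0.028 0 0 0;-0.028 0 -0.028 0 0 0;-0.028 0 -0.028 0 0 0;0 0 0 0 0.12 0;0 0 0 0 0.12 0;0 0 0 0 0.12 0;0 0 0 0 0.12 0;0 0 0 0 0.12 0;0 0 0 0 0.12 0;0 0 0 0 0.12 0"}}

```text
t: 17.45
position: [435.7, -42.1, 189.3]
orientation: [-2.488, -1.863, -0.078]
contact_force: [0.6, -0.5, -2.5]
finger_gap: 0.65
finger_force: 37.6
```

{"method": "carry_out", "body": {"targets": "0 0 0 0 0.12 0;0 0 0 0 0.12 0;0 0 0 0 0.12 0;0 0 0 0 0.12 0;0 0 0 0 0.12 0;0 0 0 0 0.13 0;0 0 0 0 0 0;0 0 0 0 0 0;0 0 0 0 0 0"}}

```text
t: 18.2
position: [435.4, -42.7, 187.8]
orientation: [-2.044, -1.528, -0.834]
contact_force: [0.2, -0.2, -1.1]
finger_gap: 0.652
finger_force: 37.7
```

```bash
python3 - <<'E'
from h import *
goto([390,97,200])
E
```

```text
18.2 J [-0.731  0.241 -0.402  1.326  0.684  0.983] p [435.4 -42.7 187.8] F [ 0.2 -0.2 -1.1]
R cols [[0.202, 0.685, 0.7], [0.959, -0.283, -0.0], [0.198, 0.671, -0.714]]
local shift to target [ 95.1 -83.   76. ]
```

{"method": "carry_out", "body": {"targets": "0.0238 -0.0208 0.019 0 0 0;0.0238 -0.0208 0.019 0 0 0;0.0238 -0.0208 0.019 0 0 0;0.0238 -0.0208 0.019 0 0 0;0 0 0 0 0 0;0 0 0 0 0 0;0 0 0 0 0 0"}}

```text
t: 18.78
position: [389.7, 97.8, 201.1]
orientation: [-2.041, -1.533, -0.837]
contact_force: [0.3, -0.2, -1.2]
finger_gap: 0.654
finger_force: 38.3
```

```bash
python3 - <<'E'
from h import *
st=arm.read_state(); np.save("w6.npy",np.r_[st["position"],st["orientation"]]); cv2.imwrite("pics/w6.png",optics.grab_frame("wrist")[:,:,::-1])
goto([429,274,200])
E
```

```text
18.8333 J [-0.505  0.034 -0.603  1.142  0.754  1.268] p [390.1  97.1 200.9] F [-0.1 -0.5 -1.9]
R cols [[0.199, 0.685, 0.701], [0.96, -0.282, 0.003], [0.199, 0.672, -0.714]]
local shift to target [128.3 -12.5 127.2]
```

View pics/w6.png

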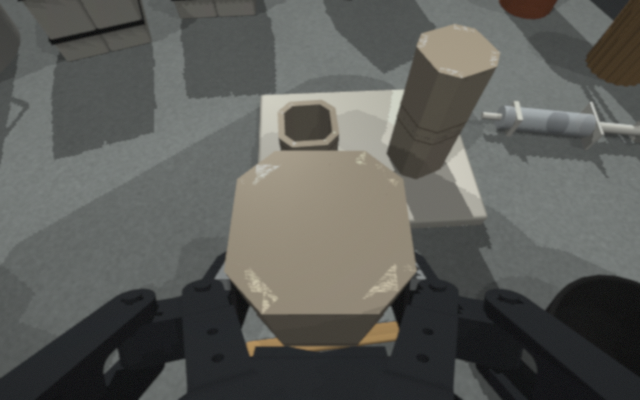

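The held cup is mouth-down with its foot facing the camera (octagon centred near (320,232)). The base rim is clear at (308,125), x 277–339 and y 99–151, and the pair is at (445,100).

```bash
python3 - <<'E'
from h import *
for t in(80,95,110,125): print(t); rim("pics/w6.png","w6.npy",(268,92,350,152),90,t,f"pics/b{t}.png")
a=np.load("w6.npy");k=cam("wrist",dict(position=a[:3],orientation=a[3:]))
im=cv2.imread("pics/w6.png");hsv=cv2.cvtColor(im,cv2.COLOR_BGR2HSV)
print(hsv[120,268:350:3,1:].tolist());print(hsv[92:152:3,308,1:].tolist())
# held cup: foot plane predicted from mouth at tool (-18.3,0,25.3)
R=Rot.from_rotvec(a[3:]).as_matrix(); ax=R@np.array([-.7071,0,.7071]); m=a[:3]+R@[-18.3,0,25.3]; f=m-70*ax
print("mouth",m.round(1),"axis",ax.round(3),"foot",f.round(1),"foot px",proj(k,f).round(1))
c=plane(k,[(236,190),(226,258),(262,158),(287,151),(362,150),(381,160),(413,193),(414,262)],f[2]).round(1);print(c.tolist())
E
python3 -c "
import cv2,numpy as np
a=cv2.imread('pics/w6.png');b=cv2.imread('pics/b110.png')
c=cv2.resize(a[140:330,210:430],None,fx=2.2,fy=2.2)
w=max(b.shape[1],c.shape[1]);o=np.zeros((b.shape[0]+c.shape[0],w,3),np.uint8);o[:b.shape[0],:b.shape[1]]=b;o[b.shape[0]:,:c.shape[1]]=c;o=o[:600];cv2.imwrite('pics/c6.png',o);print(o.shape,b.shape)"
```

```text
80
outer 280 rect [431.6 276. ] [73.3 80.8] 74.0 cent 432.2 276.5 px [268  92] [349 151]
hole 130 rect [425.  247.1] [14.4 53. ] 77.9 cent 425.8 247.7 px [280 137] [338 150]
hole 130 rect [430.8 273.7] [43.2 42.9] 76.6 cent 430.6 273.7 px [285 105] [331 140]
95
outer 279 rect [431.6 276. ] [73.3 80.7] 74.0 cent 432.2 276.5 px [268  92] [349 151]
hole 136 rect [424.7 247.6] [15.9 54. ] 77.8 cent 425.8 248.3 px [279 136] [338 150]
hole 133 rect [430.4 273.8] [44.6 44.4] 78.2 cent 430.5 273.7 px [284 104] [332 141]
110
outer 279 rect [431.6 276. ] [73.3 80.7] 74.0 cent 432.3 276.5 px [268  92] [349 151]
hole 139 rect [425.1 247.3] [17.5 54.9] 79.0 cent 426.4 248.1 px [279 135] [339 151]
hole 136 rect [430.4 273.8] [45.5 45.2] 78.4 cent 430.5 273.7 px [283 104] [332 141]
125
outer 278 rect [431.7 275.9] [73.3 80.6] 74.0 cent 432.3 276.2 px [268  92] [349 151]
hole 144 rect [425.  247.6] [19.3 56.1] 79.0 cent 426.0 248.6 px [278 134] [339 151]
hole 138 rect [430.4 273.8] [46.7 46. ] 79.0 cent 430.4 273.9 px [283 103] [332 142]
[[15, 201], [16, 201], [16, 201], [23, 189], [41, 170], [40, 153], [38, 73], [38, 68], [40, 70], [39, 72], [44, 70], [43, 71], [39, 72], [43, 72], [42, 73], [43, 72], [41, 69], [42, 67], [40, 64], [40, 63], [45, 63], [43, 132], [43, 155], [26, 167], [17, 176], [17, 176], [17, 175], [18, 173]]
[[8, 126], [17, 197], [17, 198], [36, 170], [40, 145], [43, 72], [43, 71], [40, 71], [43, 72], [40, 71], [40, 71], [40, 71], [40, 71], [40, 70], [43, 71], [41, 68], [41, 112], [41, 160], [41, 107], [42, 85]]
mouth [391.1 102.2 170.2] axis [ 0.001 -0.01  -1.   ] foot [391.1 102.9 240.2] foot px [[316.2 220.4]]
[[369.0, 120.7, 240.2], [362.4, 98.5, 240.2], [379.7, 131.0, 240.2], [388.7, 131.5, 240.2], [413.9, 124.7, 240.2], [418.8, 118.8, 240.2], [424.0, 103.6, 240.2], [414.8, 82.1, 240.2]]
(598, 492, 3) (180, 492, 3)
```

View pics/c6.png

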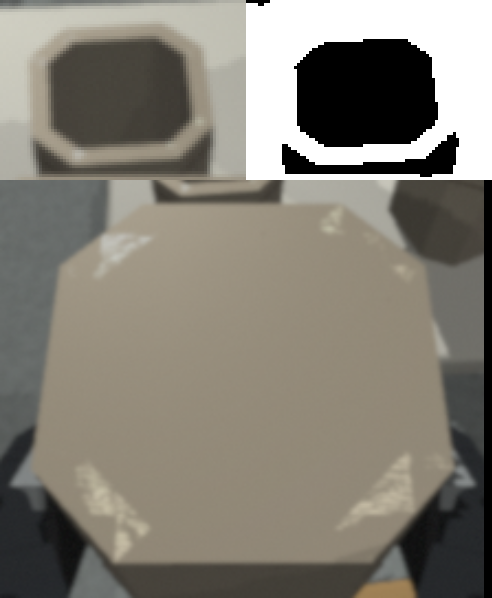

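```bash
python3 - <<'E'
from h import *
a=np.load("w6.npy");k=cam("wrist",dict(position=a[:3],orientation=a[3:]))
uv=[(278.2,150.9),(363.6,150.9),(402.7,180),(415.5,271.8),(381.8,313.6),(262.3,313.6),(225.9,270.5),(237.3,180)]
for z in(236,240,244):
    p=plane(k,uv,z)[:,:2]; d=lambda i,j:np.linalg.norm(p[i]-p[j]).round(1)
    print(z,"c",p.mean(0).round(1),"across x",d(2,7),d(3,6),"across y",d(0,5),d(1,4),"yaw",[np.degrees(np.arctan2(*(p[j]-p[i])[::-1])).round(1) for i,j in((7,2),(6,3),(0,1),(5,4),(5,0),(4,1))])
E
```

```text
236 c [392.9 103.9] across x 57.3 56.9 across y 57.1 57.2 yaw [np.float64(-16.1), np.float64(-16.6), np.float64(-16.1), np.float64(-16.2), np.float64(72.7), np.float64(75.3)]
240 c [392.3 102.1] across x 55.0 54.6 across y 54.9 54.9 yaw [np.float64(-16.1), np.float64(-16.6), np.float64(-16.1), np.float64(-16.2), np.float64(72.7), np.float64(75.3)]
244 c [391.8 100.2] across x 52.7 52.3 across y 52.6 52.7 yaw [np.float64(-16.1), np.float64(-16.6), np.float64(-16.1), np.float64(-16.2), np.float64(72.7), np.float64(75.3)]
```

The base rim measures (430.5, 273.8) with yaw 78.3°. The held foot measures (392.6, 103.0, 238), level, with yaw 73.8°. I'll turn it 4.6° and go above the base.

{"method": "carry_out", "body": {"targets": "0 0 0 0.056 0 -0.057;0 0 0 0 0 0;0 0 0 0 0 0"}}

```text
t: 19.08
position: [390.8, 96.2, 199.9]
orientation: [-1.97, -1.594, -0.806]
contact_force: [-0.0, 0.6, -1.9]
finger_gap: 0.649
finger_force: 38.4
```

```bash
python3 - <<'E'
from h import *
goto([428,268.4,150])
E
```

```text
19.0833 J [-0.496  0.075 -0.566  1.202  0.738  1.179] p [390.8  96.2 199.9] F [-0.   0.6 -1.9]
R cols [[0.149, 0.697, 0.702], [0.978, -0.208, -0.001], [0.145, 0.686, -0.713]]
local shift to target [ 90.5   0.6 159.2]
```

{"method": "carry_out", "body": {"targets": "0.01 0 0.0176 0 0 0;0.0165 0.0002 0.029 0 0 0;0.0165 0.0002 0.029 0 0 0;0.0165 0.0002 0.029 0 0 0;0.0165 0 0.029 0 0 0;0.0095 0 0.017 0 0 0;0.005 0 0.0086 0 0 0;0 0 0 0 0 0;0 0 0 0 0 0;0 0 0 0 0 0;0 0 0 0 0 0"}}

```text
t: 20.0
position: [427.0, 268.4, 150.5]
orientation: [-1.969, -1.595, -0.807]
contact_force: [0.0, -0.3, -1.5]
finger_gap: 0.644
finger_force: 38.3
```

```bash
python3 - <<'E'
from h import *
goto([428,268.4,126])
for n in("side","wrist"): cv2.imwrite(f"pics/{n}7.png",optics.grab_frame(n)[:,:,::-1])
st=arm.read_state(); np.save("w7.npy",np.r_[st["position"],st["orientation"]])
im=cv2.imread("pics/side7.png"); print(im.shape)
k=cam("side"); b=proj(k,[[430.5,273.8,90]])[0].astype(int); print(b)
c=im[b[1]-110:b[1]+60,b[0]-100:b[0]+100]; w=cv2.imread("pics/wrist7.png")
cv2.imwrite("pics/c7.png",np.hstack([cv2.resize(c,(471,400),interpolation=cv2.INTER_CUBIC),w[:,160:480]]))
E
```

```text
20.0 J [-0.015  0.108 -0.676  0.599  0.76   1.84 ] p [427.  268.4 150.5] F [ 0.  -0.3 -1.5]
R cols [[0.148, 0.697, 0.702], [0.978, -0.208, -0.0], [0.146, 0.687, -0.712]]
local shift to target [-17.1   1.   17.6]
(400, 640, 3)
[353 304]
```

View pics/c7.png

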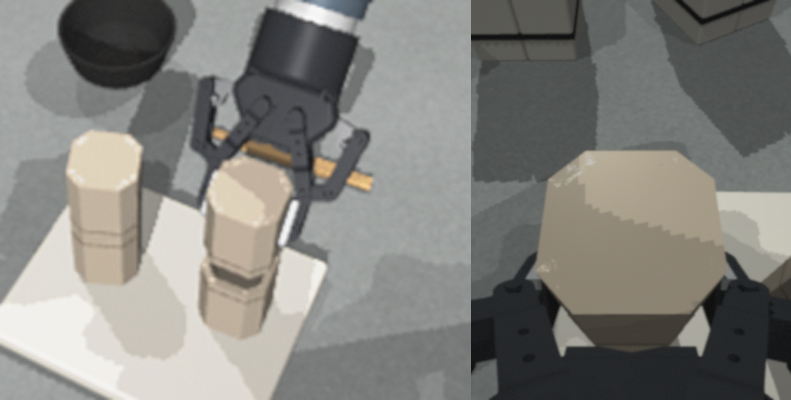

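The side crop shows the cup just above the base with the sides parallel and only a small gap. The cup's foot centre is at about crop (250,195), which is full image (359,277). The wrist half shows the foot level and gripped.

```bash
python3 - <<'E'
from h import *
k=cam("side"); 
print("foot pred",proj(k,[[429.5,273.8,187]]).round(1), "per mm", (proj(k,[[439.5,273.8,187],[429.5,283.8,187],[429.5,273.8,197]])-proj(k,[[429.5,273.8,187]])).round(1).tolist())
im=cv2.imread("pics/side7.png"); im0=cv2.imread("pics/side0.png"); s2=cv2.imread("pics/s2.png")
hsv=cv2.cvtColor(im,cv2.COLOR_BGR2HSV)
# row-wise clay extents of stack vs predicted centre of vertical axis
for z in(180,170,160,150,140,130,120,86,75,60,45,30):
    c=proj(k,[[430.5,273.8,z]])[0]; v=int(round(c[1])); row=hsv[v,300:420]; m=np.where((row[:,1]>40)&(row[:,2]>60)&(row[:,0]<25))[0]+300
    m=m[abs(m-c[0])<25]; print(z,v,c[0].round(1),m.min(),m.max(),(m.min()+m.max())/2)
E
```

```text
foot pred [[358.  274.6]] per mm [[-5.6, -1.1], [-1.0, 4.6], [0.4, -3.4]]
180 277 357.2 341 375 358.0
170 280 356.8 348 374 361.0
160 283 356.4 341 373 357.0
150 286 356.1 341 372 356.5
140 290 355.7 341 371 356.0
130 293 355.3 341 370 355.5
120 296 355.0 340 369 354.5
86 305 353.8 340 370 355.0
75 309 353.5 339 369 354.0
60 313 353.0 338 368 353.0
45 317 352.5 338 367 352.5
30 321 352.1 338 367 352.5
```

{"method": "carry_out", "body": {"targets": "-0.006 0.001 0.006 0 0 0;-0.006 0 0.006 0 0 0;-0.003 0 0.003 0 0 0;0 0 0 0 0 0;-0.001 0 0.001 0 0 0;0 0 0 0 0 0;0 0 0 0 0 0"}}

```text
t: 20.68
position: [427.7, 268.9, 127.9]
orientation: [-1.967, -1.597, -0.807]
contact_force: [0.8, 0.0, -1.5]
finger_gap: 0.649
finger_force: 38.4
```

{"method": "carry_out", "body": {"targets": "-0.0007 0 0.0007 0 0 0;0 0 0 0 0 0;0 0 0 0 0 0"}}

```text
t: 20.93
position: [427.6, 269.0, 126.8]
orientation: [-1.967, -1.597, -0.807]
contact_force: [0.2, 0.1, -1.7]
finger_gap: 0.652
finger_force: 38.4
```

{"method": "carry_out", "body": {"targets": "-0.0007 0 0.0007 0 0 0;0 0 0 0 0 0;0 0 0 0 0 0"}}

```text
t: 21.18
position: [427.6, 268.9, 125.7]
orientation: [-1.967, -1.597, -0.806]
contact_force: [-0.0, -0.9, -2.1]
finger_gap: 0.649
finger_force: 38.4
```

{"method": "carry_out", "body": {"targets": "-0.0007 0 0.0007 0 0 0;0 0 0 0 0 0;0 0 0 0 0 0"}}

```text
t: 21.43
position: [427.6, 268.9, 124.7]
orientation: [-1.967, -1.597, -0.806]
contact_force: [-0.3, 0.3, -1.6]
finger_gap: 0.653
finger_force: 38.4
```

{"method": "carry_out", "body": {"targets": "-0.0007 0 0.0007 0 0 0;0 0 0 0 0 0;0 0 0 0 0 0"}}

```text
t: 21.68
position: [427.6, 268.9, 123.7]
orientation: [-1.967, -1.597, -0.806]
contact_force: [0.1, -0.2, -0.9]
finger_gap: 0.65
finger_force: 38.4
```

{"method": "carry_out", "body": {"targets": "-0.0006 0 0.0006 0 0 0;0 0 0 0 0 0;0 0 0 0 0 0"}}

```text
t: 21.93
position: [427.5, 268.9, 122.9]
orientation: [-1.967, -1.597, -0.806]
contact_force: [-0.5, -0.8, -1.1]
finger_gap: 0.649
finger_force: 38.4
```

{"method": "carry_out", "body": {"targets": "-0.0006 0 0.0006 0 0 0;0 0 0 0 0 0;0 0 0 0 0 0"}}

```text
t: 22.18
position: [427.7, 269.1, 122.4]
orientation: [-1.966, -1.597, -0.807]
contact_force: [-1.1, -0.9, 3.3]
finger_gap: 0.647
finger_force: 38.9
```

{"method": "carry_out", "body": {"targets": "-0.0006 0 0.0006 0 0 0;0 0 0 0 0 0;0 0 0 0 0 0"}}

```text
t: 22.43
position: [427.7, 269.3, 122.4]
orientation: [-1.965, -1.596, -0.809]
contact_force: [-4.3, -3.3, 14.2]
finger_gap: 0.648
finger_force: 40.3
```

{"method": "carry_out", "body": {"targets": "0.0006 0 -0.0006 0 0 0;0 0 0 0 0 0;0 0 0 0 0 0"}}

```text
t: 22.68
position: [427.7, 269.1, 122.4]
orientation: [-1.966, -1.597, -0.807]
contact_force: [-2.0, -0.6, 4.7]
finger_gap: 0.651
finger_force: 39.0
```

{"method": "carry_out", "body": {"targets": "0 0 0 0 0 0;0 0 0 0 0 0;0 0 0 0 0 0;0 0 0 0 0 0;0 0 0 0 0 0", "claw": 0.58}}

```text
t: 23.1
position: [427.6, 268.9, 121.9]
orientation: [-1.967, -1.597, -0.806]
contact_force: [0.1, -0.1, 0.6]
finger_gap: 0.791
finger_force: 0.0
```

{"method": "carry_out", "body": {"targets": "0 0 -0.005 0 0 0;0 0 -0.015 0 0 0;0 0 -0.025 0 0 0;0 0 -0.03 0 0 0;0 0 -0.03 0 0 0;0 0 -0.03 0 0 0;0 0 -0.02 0 0 0;0 0 0 0 0 0;0 0 0 0 0 0;0 0 0 0 0 0"}}

```text
t: 23.93
position: [405.0, 162.6, 231.9]
orientation: [-1.968, -1.596, -0.806]
contact_force: [-0.9, -0.2, -0.3]
finger_gap: 0.791
finger_force: 0.0
```

```bash
cat >> h.py <<'E'
def check():
    st=arm.read_state(); np.save("w8.npy",np.r_[st["position"],st["orientation"]])
    for n in("wrist","side","top"): cv2.imwrite(f"pics/{n}8.png",optics.grab_frame(n)[:,:,::-1])
    k=cam("side"); hsv=cv2.cvtColor(cv2.imread("pics/side8.png"),cv2.COLOR_BGR2HSV)
    for z in(150,140,130,120,110,100,86,75,60,45,30):
        c=proj(k,[[430.5,273.8,z]])[0]; v=int(round(c[1])); row=hsv[v,300:420]; m=np.where((row[:,1]>40)&(row[:,2]>60)&(row[:,0]<25))[0]+300
        m=m[abs(m-c[0])<25]; print(z,v,c[0].round(1),m.min(),m.max(),(m.min()+m.max())/2)
E
python3 - <<'E'
from h import *
goto([428,268,123]); check()
k=cam("wrist"); st=arm.read_state()
print(proj(k,[[430.5,273.8,90],[430.5,273.8,160]]).round(1))
im=cv2.imread("pics/wrist8.png"); hsv=cv2.cvtColor(im,cv2.COLOR_BGR2HSV)
m=((hsv[...,1]>32)&(hsv[...,1]<75)&(hsv[...,0]<28)&(hsv[...,2]>50)).astype(np.uint8)
n,l,s,c=cv2.connectedComponentsWithStats(m)
for i in range(1,n):
    if s[i,4]>300: print(s[i],c[i].round(1))
E
```

```text
23.9333 J [-0.307  0.018 -0.526  1.125  0.773  1.431] p [405.  162.6 231.9] F [-0.9 -0.2 -0.3]
R cols [[0.147, 0.697, 0.702], [0.979, -0.206, -0.0], [0.144, 0.687, -0.712]]
local shift to target [  0.4   0.8 153.3]
150 286 356.1 347 373 360.0
140 290 355.7 341 372 356.5
130 293 355.3 340 372 356.0
120 296 355.0 340 371 355.5
110 299 354.6 340 370 355.0
100 302 354.3 340 370 355.0
86 305 353.8 339 370 354.5
75 309 353.5 339 369 354.0
60 313 353.0 339 368 353.5
45 317 352.5 338 367 352.5
30 321 352.1 338 367 352.5
[[321.7 200. ]
 [322.  154.2]]
[ 402  120  123  133 9345] [460.8 183.4]
[ 283  126   76  129 7882] [320.9 186.5]
```

```bash
python3 - <<'E'
from h import *
a=np.load("w8.npy");k=cam("wrist",dict(position=a[:3],orientation=a[3:]))
im=cv2.imread("pics/wrist8.png"); v=cv2.cvtColor(im,cv2.COLOR_BGR2HSV)[...,2]
h=np.array([.203,.979,0]); c=np.array([430.5,273.8,0]); Z=lambda z:np.array([0,0,z])
print("pred rows far foot, near foot, seam near, base bottom near",proj(k,[c+28*h+Z(160),c-28*h+Z(160),c-28*h+Z(90),c-28*h+Z(20)]).round(1).tolist())
print("10mm along h at foot",(proj(k,[c-18*h+Z(160)])-proj(k,[c-28*h+Z(160)])).round(1))
for u in(312,321,330): print(u,v[118:262,u].tolist())
r=lambda row,z:plane(k,[(321,row)],z)
E
```

```text
pred rows far foot, near foot, seam near, base bottom near [[320.9, 125.2], [321.2, 185.8], [321.0, 227.3], [320.8, 254.9]]
10mm along h at foot [[ -0.1 -11.8]]
312 [128, 130, 130, 132, 132, 131, 127, 135, 160, 172, 175, 180, 186, 188, 188, 187, 188, 187, 187, 187, 187, 189, 195, 196, 196, 196, 196, 196, 195, 195, 195, 194, 194, 195, 194, 194, 194, 193, 193, 193, 191, 185, 175, 167, 166, 165, 166, 165, 164, 165, 165, 164, 164, 164, 164, 164, 164, 163, 163, 163, 162, 163, 162, 161, 162, 161, 160, 149, 124, 92, 78, 75, 76, 75, 75, 75, 76, 74, 76, 75, 75, 76, 76, 74, 74, 75, 75, 75, 75, 76, 75, 75, 76, 75, 76, 75, 74, 74, 74, 75, 74, 76, 74, 75, 71, 66, 66, 71, 74, 75, 75, 74, 73, 69, 66, 69, 73, 74, 75, 75, 75, 76, 75, 75, 75, 75, 75, 75, 75, 75, 75, 75, 75, 73, 74, 75, 81, 94, 109, 116, 116, 116, 116, 117]
321 [132, 130, 131, 131, 132, 127, 128, 150, 182, 194, 196, 196, 197, 196, 196, 195, 196, 196, 196, 195, 195, 195, 195, 195, 194, 193, 194, 193, 193, 193, 193, 193, 192, 193, 193, 192, 192, 192, 192, 191, 191, 192, 191, 191, 189, 187, 181, 171, 164, 163, 163, 164, 162, 164, 163, 163
[... 328 characters left out ...]
4, 76, 83, 97, 111, 115, 116, 116, 116, 117]
330 [130, 129, 128, 127, 126, 122, 124, 149, 179, 192, 194, 194, 194, 193, 193, 193, 193, 193, 193, 192, 192, 192, 192, 191, 192, 192, 192, 192, 192, 191, 191, 192, 191, 191, 190, 190, 190, 189, 190, 190, 189, 189, 189, 189, 188, 189, 188, 188, 186, 180, 169, 162, 162, 161, 161, 161, 161, 160, 161, 160, 160, 160, 159, 159, 159, 159, 157, 147, 122, 92, 77, 74, 75, 75, 74, 74, 74, 75, 74, 75, 74, 74, 75, 75, 74, 75, 75, 75, 75, 74, 76, 75, 75, 75, 75, 76, 75, 76, 75, 75, 75, 74, 74, 75, 72, 69, 68, 71, 73, 75, 75, 74, 72, 68, 66, 71, 75, 74, 75, 74, 75, 75, 75, 75, 74, 75, 75, 74, 75, 74, 75, 75, 75, 76, 75, 75, 84, 98, 111, 116, 116, 117, 116, 117]
```

The cup, seam and base edges all agree with the aligned prediction to within about 1 mm. The gripper is clear and the stick is flat on the bench, so I'm handing in.

```bash
python3 -c "
from bench import ticket
print(ticket.finish_job())"
```

```text
the job is handed in; nothing more can be done
None
```

I've handed the job in: the tumbler sits mouth-down on the lower one, rim on rim to within about 1 mm in the last camera check. The modelling tool lies flat on the bench and I saw nothing else shift, but no verdict came back.

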